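Slide the storage box over the tray's rim

ROBOT

A 6-joint arm with a two-finger parallel gripper is mounted at the origin on the work surface. World frame = base frame: x ahead of the robot, y to its left, z up, the work surface at z = 0. Lengths are in mm, angles in degrees, forces in N, time in s.
With the tool pointing down it reaches from about 400 to 825 mm from the base axis. Payload 7 kg.
Tool frame: the origin (TCP) lies midway between the tips of the shut fingers; the grasp point (between the pads) lies 19 mm behind it (grasp_offset is the distance from the TCP to the grasp point, in mm); z points along the fingers, y is the line along which they close (so a half turn about z gives the same grasp; the last joint's range is limited). The gripper opens to 88 mm and grips with 3 to 60 N. Pads are 19 mm wide; open, the fingers measure 130 mm over their backs; the gripper's body (78 mm by 193 mm) begins 47 mm behind the grasp point.
Start: joints at [82.34, 20.546, 0.682, 0, -70.136, -16.507], TCP at [276.353, 615.812, 226.561] pointing down, gripper open.
Joint ranges: [-176.03, 176.03], [-82.01, 121.73], [-58.28, 71.71], [-173.87, 95.51], [-174.79, -0.11], [-173.66, 173.66]. Speed limits (degrees/s): [136.94, 136.94, 172.46, 180, 180, 180].

INTERFACE

Orientations are given as [roll, pitch, yaw] about the fixed x, y, z axes, in that order (R = Rz(yaw) Ry(pitch) Rx(roll)).
In Python, from cell import * gives the robot as it stands.
- The arm moves only by the tool servo_tool, never from a script. Its argument "series" is a list of rows, each an object with "slide": the shift along the tool's x, y, z as a fraction of full scale, a list of three; "rot": the turn, a rotation vector about the tool's x, y, z as a fraction of full scale, a list of three; "hand": the gripper command: -1 is fully open, 1 is shut, values between are in proportion. A call has 1 to 8 rows; each row is the pose to reach, as a shift and turn from the pose commanded when the call began, along the tool's axes at that moment, turning the shorter way round; what a row does not reach only later rows make up. Full scale, the value 1, is 500 mm for a shift and 180 degrees for a turn. A row lasts 1/10 s, in which the tool goes at most 50 mm and 8.59 degrees, less where a joint would pass 70% of its speed; a pose out of reach is approached as far as the arm can. A call with a number of a shift or a turn outside -1 to 1 is refused whole. A call with a gripper value outside its range is refused whole. The fingers move at their own pace and stop on an object; the grip force is fixed at half the most. Time passes only in rows, so rows that repeat a pose let the fingers close. It gives the time, the measured TCP pose, the force, the opening and the grip force at its end, in the units of the state.
- observe(): the state, without advancing time (a new reading comes with each control period).
- capture(name): name is "side" or "top" or "wrist"; returns a dict with "frame" (400x640x3 uint8, red, green, blue), "depth" (400x640 float32, mm along the optical axis (not along the pixel's ray), 0 where there is no reading), "mtx" (3x3 intrinsics, pixels), "eye" and "orientation" of the camera in the world. Camera axes: x right, y up, looking along -z (the intrinsics and any distortion apply to the point x, -y, -z); pixel columns grow to the right and rows downward; lengths in mm; the calibration is good to about 2 mm. A picture is of the moment at which its call begins.
- close_job(): hands the job in; it is judged then, once.
Trained networks look in the newest picture that a camera, given by its name, has taken for a name from the list of things; names that differ only in an ending like _2 or _b are one class to them, and where a whole thing is asked for, a point or a joint stands for the part that bears it (a point fixed in the world has none). Each returns a list of dicts, best first, with "confidence" (0 to 1); they miss things now and then, are a little off and sometimes report something else, mostly with a low value. They report only what shows in the picture. A call takes as long as a camera call. They do not tell look-alikes from the thing itself.
- look_for(camera, label): "bbox" ([left, top, width, height] in pixels, round what is visible of it).
- mark_of(camera, label): "at" ([row, column] in pixels: a listed point, or the origin of a listed thing).
The state is a dict: "time_s": time; "joint_positions": joint angles; "joint_vel": joint speeds; "joint_torque": joint torques, N m; "ee_pos": TCP position; "ee_rot": TCP orientation; "ft_force": force on the tool from outside, world axes, zero at the start; "wrist_torque": the same for the moment, N m; "grip_width": finger opening in mm; "grip_force": force on a finger pad.
Only numpy, scipy, OpenCV 4.12 (cv2) and the standard library are available. Lean on these libraries where they do the work, as an engineer would, in place of code of your own. Each camera call takes 0.05 s, during which the arm holds its last target. There are 200 camera calls.

TASK

Put the storage box away in the wooden tray: it is too wide to grip, so raise its handle end onto the tray's near rim, then push it from behind over the rim and gently on, without ramming, until it lies flat on the tray's floor, snug against the far rim under the clear bridge shelf. Do not knock over or push away the things standing around, and do not tip the box over.

Things in the scene. Friction and masses are not known exactly. Their poses are not given: they have to be found in the camera images.
- box: Closed grey storage box with a white lid, 150 mm long (its x), 105 mm wide (y), 60 mm high, 0.6 to 0.9 kg, weight evenly spread; no side can be gripped. Origin: centre of its underside. Its +x end carries the only handle, its -x end is a plain flat face. It stands before the tray's near rim, handle end roughly towards it, up to 40 mm to one side and turned up to 0.25 rad.
- box_handle (a point): Middle of the handle's bar: round steel, 10 mm thick, along the box's y, 72 mm long between its two arms, 40 mm in front of the box's +x face (35 mm free between bar and face), 45 mm above its underside. Pinched across the bar, it can turn in the fingers as that end is raised. Axes as the box's.
- box_front (a point): Middle of the lower edge of the box's +x (handle) end. Axes as the box's.
- box_rear (a point): Middle of the lower edge of the box's plain -x end. Axes as the box's.
- tray: Pale wooden tray fixed to the counter, a rim all round. Its +x is the way the box goes in, from near rim to far rim. Origin: centre of its underside, at counter height. Outside 182 x 149 mm; rims 10 mm thick with rounded tops 14 mm above the counter; floor 4 mm above it; inside 162 mm (x) by 129 mm (y): 12 mm longer and 24 mm wider than the box.
- tray_lip (a point): Middle of the top of the tray's near rim, 86 mm before the tray's centre. Axes as the tray's.
- tray_floor (a point): Centre of the tray's inner floor, 4 mm above the counter. Axes as the tray's.
- tray_bridge (a point): Centre of the top of the clear bridge shelf fixed over the tray's far end: 6 mm thick, underside 110 mm above the counter, from 45 to 135 mm beyond the tray's centre (its x), 172 mm wide, on two clear side panels. Two perfume bottles up to 105 mm tall stand on it. When the box is in, its handle reaches over the far rim under this shelf.
- perfume_a: Amber perfume bottle, 38 mm across, loose on the bridge shelf; origin in its foot. Leave it alone.
- perfume_b: Clear perfume bottle, 42 mm across, loose on the bridge shelf; origin in its foot. Leave it alone.
- cream: White cream jar, 64 mm across and 50 mm tall, loose beside the tray; origin in its foot. Leave it alone.
- lotion: White lotion bottle, 48 mm across and about 125 mm tall, loose beside the box's way; origin in its foot. Leave it alone.
- brush: Hairbrush 195 mm long lying on the counter beside the box's way, on its far side from the robot. Leave it alone.
- pot: White ceramic cup, 72 mm across and 62 mm tall, on the robot's side of the tray; origin in its foot. Leave it alone.
- frame: Small photo frame, 90 mm wide and 118 mm tall, standing on the far side of the counter; origin in its foot. Leave it alone.
Not all that is in view belongs to the job. What is shaped like the box but pink is not meant.

How it is judged (in metres and radians):
On the way:
1. the handle end of the box has been raised over the tray's near rim, with the plain end still outside (x of box_front in the frame of tray above -0.084 m and z of box_front in the frame of tray above 0.008 m and x of box_rear in the frame of tray below -0.1 m), for 0.1 s.
At the end, for the whole second after the job is handed in: The box lies flat on the tray's floor inside all four rims (both lower ends within 2.5 mm of the floor, tilt under 0.03 rad), its handle end within 4.5 mm of the far rim, at rest and released (x of box in the frame of tray between 0.0015 and 0.01 m and y of box in the frame of tray between -0.014 and 0.014 m and z of each of box_front, box_rear in the frame of tray below 0.0065 m and angle between box's own z axis and vertical below 0.03 rad and linear speed of box below 0.01 m/s and contact force between the fingers and box below 0.2 N); the robot touches nothing.
It fails at once if the box is rammed against the tray (over 40 N between them) (contact force between box and tray above 40 N).
It fails at once if the box is tipped over (more than 0.6 rad) (angle between box's own z axis and vertical above 0.6 rad).
It fails at once if a perfume bottle on the bridge shelf is knocked over or moved 30 mm (distance of any of perfume_a, perfume_b from where it was at the start of the episode above 0.03 m).
It fails at once if the cream jar, lotion bottle, brush, cup or frame is moved more than 30 mm (distance of any of cream, lotion, brush, pot, frame from where it was at the start of the episode above 0.03 m).
It also fails if it takes over 64 s, if anything falls off the work surface, if the arm or the gripper's body presses on something with over 40 N, if the wrist force passes 120 N, or if a joint passes its speed limit or range.

## Working session

There is one attempt and no reset: what is moved stays moved. The work goes in short steps, Python scripts to look and compute and a tool call to move; the robot and the scene stay as the last step left them, time stands still between calls to the robot, and variables do not carry over. Pictures are saved under pics/ and viewed, at most 10 in all, crops included, and the job is handed in when it is done.

Besides the shell and the picture viewer there is one more tool, called after "Request:" as name(argument=value, ...), one argument or row to a line, values as JSON. servo_tool: Moves the arm, as the interface text tells. Shift numbers are shares of 500 mm and turn numbers shares of 180 degrees, none past 1 either way. Its arguments: {"type":"object","properties":{"series":{"type":"array"}},"required":["series"]}

```bash
ls; mkdir -p pics
cat > h.py <<'E'
from cell import *
import numpy as np, cv2
from scipy.spatial.transform import Rotation as R
def rotm(o):
    o=np.array(o,float)
    return o if o.shape==(3,3) else R.from_euler('xyz',o,degrees=True).as_matrix()
def save(c,n): cv2.imwrite('pics/'+n,c['frame'][:,:,::-1])
def ray(c,px):
    r,k=px; K=np.array(c['mtx'])
    d=np.array([(k-K[0,2])/K[0,0],-(r-K[1,2])/K[1,1],-1.])
    return rotm(c['orientation'])@d
def at_z(c,px,z):
    d=ray(c,px); e=np.array(c['eye']); return e+d*(z-e[2])/d[2]
def at_d(c,px):
    r,k=int(round(px[0])),int(round(px[1])); w=c['depth'][max(r-1,0):r+2,max(k-1,0):k+2]; w=w[w>0]
    return np.array(c['eye'])+ray(c,px)*np.median(w) if w.size else None
E
python3 - <<'E'
from h import *
np.set_printoptions(precision=1,suppress=True)
print(observe())
for n in ['top','side']:
    c=capture(n); save(c,n+'0.png'); print(n,c['eye'],c['orientation'],c['mtx'],[k for k in c])
    for l in ['box','box_handle','box_front','box_rear','tray','tray_lip','tray_floor','tray_bridge','lotion','cream','pot']:
        for m in mark_of(n,l)[:2]:
            z={'box_handle':45,'tray_lip':14,'tray_floor':4,'tray_bridge':116}.get(l,0)
            print(l,m['confidence'],np.array(m['at']),at_z(c,m['at'],z),at_d(c,m['at']))
E
```

```text
pics
{'time_s': 0.0, 'joint_positions': array([ 82.3,  20.6,   0.6,  -0. , -70.1, -16.5]), 'joint_vel': array([ 0.1, -0.1, -0. , -0. , -0. ,  0. ]), 'joint_torque': array([  0. , -58.3,  29.3,   7. ,   0. ,  -0. ]), 'ee_pos': array([276.2, 615.4, 225.6]), 'ee_rot': array([179.9,  -0. , -24.2]), 'ft_force': array([-0. , -0.6, -0.2]), 'wrist_torque': array([ 0.1,  0. , -0. ]), 'grip_force': 0.0, 'grip_width': 87.70943696233333}
top [ 365.   -59.3 1217.9] [  9.9   0.4 -89.9] [[493.8   0.  320. ]
 [  0.  493.8 204.2]
 [  0.    0.    1. ]] ['frame', 'depth', 'mtx', 'eye', 'orientation']
box 0.79 [199.2 468.6] [ 590.9 -421.9    0. ] [ 579.7 -403.8   60.6]
box 0.71 [200.6 364.4] [ 587.1 -161.2    0. ] [ 576.4 -156.3   58.9]
box_handle 0.97 [199.  318.1] [582.7 -45.7  45. ] [582.3 -45.7  47.4]
box_handle 0.6 [176.7 515.3] [ 638.3 -524.3   45. ] [ 648.8 -542.3   -0.2]
box_front 0.88 [202.1 330.7] [583.2 -76.8   0. ] [583.3 -76.8  -0.5]
box_front 0.41 [140.6 200.8] [743.2 256.3   0. ] [741.2 254.6   6.5]
box_rear 0.87 [217.2 444.4] [ 545.3 -359.5    0. ] [ 545.4 -359.7   -0.7]
tray 0.76 [221.3
[... 1064 characters left out ...]
.3   0. ] [ 549.  -117.3   59.7]
box_rear 0.65 [262.6 373.9] [ 576.6 -238.2    0. ] [ 575.1 -239.5    2.5]
tray 0.78 [203.1 293.1] [531.2  96.5   0. ] [529.9  94.3   2.5]
tray_lip 0.81 [210.4 311.5] [550.9  22.5  14. ] [552.1  24.2  11.9]
tray_floor 0.76 [198.7 291.6] [536.8 112.9   4. ] [536.9 113.    3.8]
tray_bridge 0.8 [159.7 268.2] [516.7 205.6 116. ] [516.5 205.1 116.4]
lotion 0.92 [195.3 352.7] [708.9   8.2   0. ] [693.3  -8.2  21.1]
lotion 0.6 [210.4 311.8] [559.7  33.2  -0. ] [552.9  23.6  11.9]
cream 0.69 [186.8 328.4] [670.7  89.7   0. ] [661.6  78.4  13. ]
pot 0.73 [184.2 220.2] [386.3 321.4   0. ] [379.2 300.8  18.3]
pot 0.48 [211.5 310.4] [553.3  32.    0. ] [545.7  21.2  13.3]
```

View pics/top0.png

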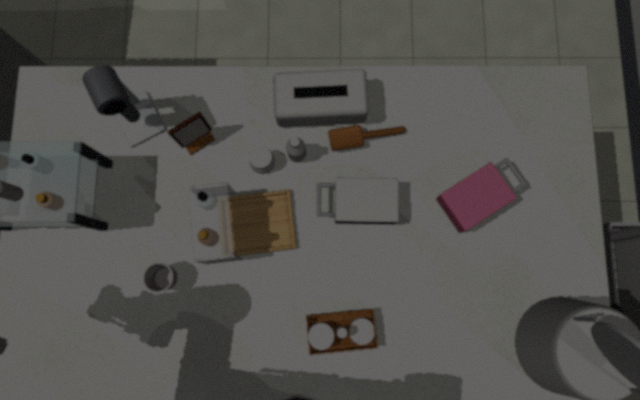

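View pics/side0.png

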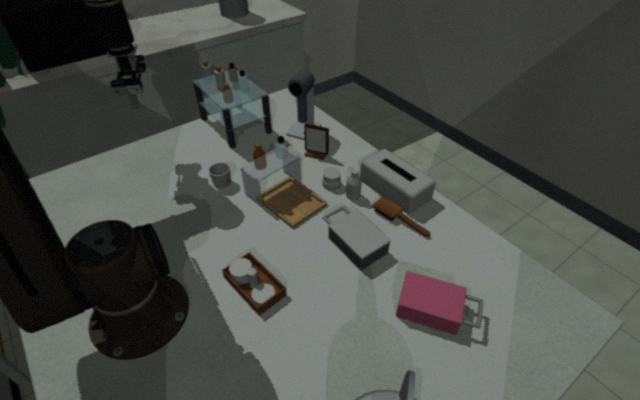

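The candidates are the grey-white box at top px (row 200, col 366), with its handle towards the tray at col 325, and a pink one at (197, 478). The grey one fits: white lid, and its handle faces the tray. The tray is at (222, 262) and the bridge at (222, 210). Next I'll fit the exact poses and check a crop.

Run:
```python
from h import *
np.set_printoptions(precision=1,suppress=True)
c=capture('top'); K=c['mtx']; rr,kk=np.mgrid[0:400,0:640]
d=np.stack([(kk-K[0,2])/K[0,0],-(rr-K[1,2])/K[1,1],-np.ones(rr.shape)],-1)
P=c['eye']+(d*c['depth'][...,None])@rotm(c['orientation']).T
def rect(m,name):
    p=P[m][:,:2].astype(np.float32); (cx,cy),s,a=cv2.minAreaRect(p); print(name,m.sum(),cx,cy,s,a, np.median(P[m][:,2]), 'pct',np.percentile(p,[1,99],axis=0).ravel())
f=c['frame'].astype(int)
m=(P[...,2]>52)&(P[...,2]<68)&(P[...,0]>490)&(P[...,0]<670)&(P[...,1]>-270)&(P[...,1]<-60)
m=cv2.morphologyEx(m.astype(np.uint8),cv2.MORPH_OPEN,np.ones((3,3)))>0
rect(m,'boxtop')
h=(P[...,2]>30)&(P[...,2]<55)&(P[...,0]>530)&(P[...,0]<640)&(P[...,1]>-75)&(P[...,1]<-20); rect(h,'handle')
w=(f[...,0]-f[...,2]>35)&(P[...,0]>430)&(P[...,0]<640)&(P[...,1]>10)&(P[...,1]<160)&(P[...,2]<25); rect(w,'tray wood')
b=(P[...,2]>105)&(P[...,2]<125)&(P[...,0]>400)&(P[...,0]<660)&(P[...,1]>110)&(P[...,1]<280); rect(b,'bridge')
for nm,x0,x1,y0,y1,z0 in [('lotion',650,750,-30,50,20),('cream',630,730,50,140,20),('brush',690,800,-240,-40,8),('bottles',400,660,110,280,135),('pot',340,440,270,370,30),('obj',300,400,-170,0,15)]:
    rect((P[...,0]>x0)&(P[...,0]<x1)&(P[...,1]>y0)&(P[...,1]<y1)&(P[...,2]>z0),nm)
s=c['frame'][130:280,180:420]; cv2.imwrite('pics/crop.png',cv2.resize(cv2.convertScaleAbs(s[:,:,::-1],alpha=1.4),None,fx=3.3,fy=3.3,interpolation=cv2.INTER_CUBIC))
```

```text
boxtop 2740 579.7059936523438 -162.71011352539062 (149.0794677734375, 107.13907623291016) 89.27151489257812 59.00412585104402 pct [ 527.4 -236.   631.4  -88.7]
handle 218 581.650634765625 -58.6961555480957 (31.526926040649414, 82.12081146240234) 89.90909576416016 47.37227854876289 pct [540.9 -74.5 621.9 -43. ]
tray wood 1288 532.4293212890625 86.53350830078125 (143.92173767089844, 136.12864685058594) 6.302438735961914 3.391581851803153 pct [466.2  15.7 606.8  89.6]
bridge 2367 518.7318115234375 195.86119079589844 (173.77285766601562, 91.1672592163086) 6.857555389404297 114.48637915974336 pct [431.6 145.4 604.  244.8]
lotion 371 705.2548217773438 7.751699447631836 (41.61769104003906, 46.8458366394043) 16.988386154174805 72.23801876483185 pct [684.7 -14.2 724.7  29.6]
cream 497 685.2322387695312 94.35554504394531 (58.20750045776367, 57.04558181762695) 79.9752197265625 47.80086532698442 pct [658.2  67.4 711.9 121.5]
brush 1858 754.7135620117188 -140.03843688964844 (90.36768341064453, 199.78306579589844) 0.03914052993059158 29.669579104288346 pct [ 713.6 -234.4  799.1  -42.7]
bottles 601 523.210693359375 194.56521606445312 (124.82101440429688, 42.07902908325195) 7.890417098999023 166.77660045273296 pct [462.  174.2 581.3 218. ]
pot 385 394.2254943847656 325.92718505859375 (70.0852279663086, 69.55809783935547) 16.10097885131836 54.75396666689994 pct [360.7 291.5 427.5 360.3]
obj 1181 338.90283203125 -90.01031494140625 (59.37907409667969, 150.93704223632812) 7.069150447845459 1217.9148814478237 pct [ 306.2 -156.4  365.   -29.3]
```

View pics/crop.png

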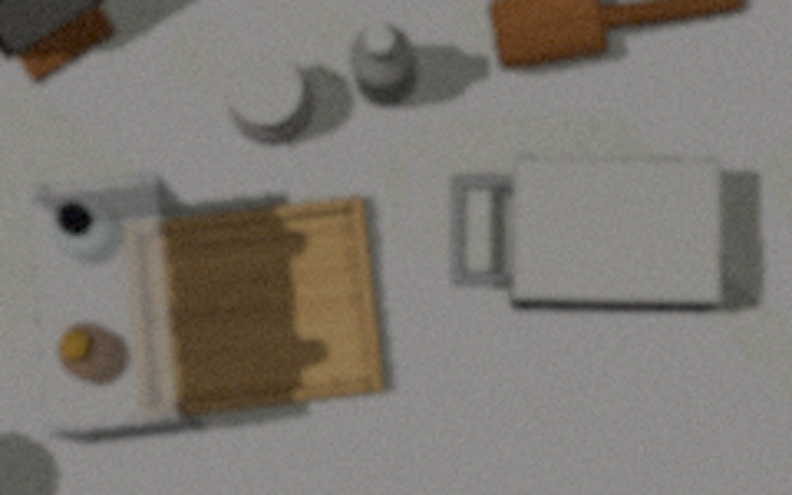

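The crop shows the grey box with its white lid and its handle bar towards the tray; it is the one meant. The tray is turned about 6.7° and the way is clear. Next I'll compute the moves to above the handle.

```bash
cat >> h.py <<'E'
a=np.radians(96.6); UX=np.array([np.cos(a),np.sin(a),0]); UY=np.array([-np.sin(a),np.cos(a),0]); TR=np.array([529.7,107.,0])
def tr(p): d=np.array(p)-TR; return np.array([d@UX,d@UY,d[2]])
def wl(p): return TR+UX*p[0]+UY*p[1]+np.array([0,0,p[2]])
def step(p0,r0,p1,r1):
    A=rotm(r0);B=rotm(r1)
    print('slide',np.round(A.T@(np.array(p1)-p0)/500,4),'rot',np.round(R.from_matrix(A.T@B).as_rotvec()/np.pi,4))
np.set_printoptions(precision=2,suppress=True)
E
python3 - <<'E'
from h import *
np.set_printoptions(precision=4,suppress=True)
p=[276.4,615.8,226.6]; r=[180,0,-24.2]
step(p,r,[276.4,615.8,310],r)
step(p,r,[430,280,310],[180,0,-13])
step([430,280,310],[180,0,-13],[581.3,-47.7,150],[180,0,-.8])
print(tr([579.7,-162.7,0]),tr([581.3,-47.7,0]))
E
```

```text
slide [ 0.      0.     -0.1668] rot [0. 0. 0.]
slide [ 0.5555  0.4867 -0.1668] rot [ 0.      0.     -0.0622]
slide [0.4423 0.5705 0.32  ] rot [-0.      0.     -0.0678]
[-273.6595  -18.6701    0.    ] [-159.6055  -33.4773    0.    ]
```

Request:
servo_tool(
  series=[
    {"slide": [0, 0, -0.1668], "rot": [0, 0, 0], "hand": 0.455},
    {"slide": [0, 0, -0.1668], "rot": [0, 0, 0], "hand": 0.455},
    {"slide": [0.5555, 0.4867, -0.1668], "rot": [0, 0, -0.0622], "hand": 0.455},
    {"slide": [0.5555, 0.4867, -0.1668], "rot": [0, 0, -0.0622], "hand": 0.455},
    {"slide": [0.5555, 0.4867, -0.1668], "rot": [0, 0, -0.0622], "hand": 0.455},
    {"slide": [0.5555, 0.4867, -0.1668], "rot": [0, 0, -0.0622], "hand": 0.455},
    {"slide": [0.5555, 0.4867, -0.1668], "rot": [0, 0, -0.0622], "hand": 0.455},
    {"slide": [0.5555, 0.4867, -0.1668], "rot": [0, 0, -0.0622], "hand": 0.455},
  ],
)

```text
time_s: 2.05
ee_pos: [401.7, 341.2, 310.3]
ee_rot: [-180.0, -0.0, -12.9]
ft_force: [1.2, 0.7, 0.9]
grip_width: 29.0
grip_force: 0.0
```

Run:
```python
from h import *
np.set_printoptions(precision=4,suppress=True)
o=observe(); print(o['ee_pos'],o['ee_rot'],o['joint_positions'])
p=o['ee_pos'];r=o['ee_rot']
step(p,r,[530,60,310],[180,0,-6])
step(p,r,[581.3,-47.7,310],[180,0,-.8])
```

```text
[401.6615 341.1524 310.343 ] [-179.9532   -0.0176  -12.9426] [ 61.6898   3.8417  -9.9705   0.0048 -76.138   15.3664]
slide [0.3761 0.4905 0.0004] rot [-0.0003 -0.0001 -0.0386]
slide [0.5243 0.6775 0.0003] rot [-0.0002 -0.0001 -0.0675]
```

Request:
servo_tool(
  series=[
    {"slide": [0.5243, 0.6775, 0], "rot": [0, 0, -0.067], "hand": 0.455},
    {"slide": [0.5243, 0.6775, 0], "rot": [0, 0, -0.067], "hand": 0.455},
    {"slide": [0.5243, 0.6775, 0], "rot": [0, 0, -0.067], "hand": 0.455},
    {"slide": [0.5243, 0.6775, 0], "rot": [0, 0, -0.067], "hand": 0.455},
    {"slide": [0.5243, 0.6775, 0], "rot": [0, 0, -0.067], "hand": 0.455},
    {"slide": [0.5243, 0.6775, 0], "rot": [0, 0, -0.067], "hand": 0.455},
    {"slide": [0.5243, 0.6775, 0], "rot": [0, 0, -0.067], "hand": 0.455},
    {"slide": [0.5243, 0.6775, 0], "rot": [0, 0, -0.067], "hand": 0.455},
  ],
)

```text
time_s: 2.85
ee_pos: [568.0, -19.4, 310.4]
ee_rot: [-180.0, -0.0, -0.9]
ft_force: [1.7, 1.6, 0.3]
grip_width: 23.7
grip_force: 0.0
```

Run:
```python
from h import *
np.set_printoptions(precision=4,suppress=True)
o=observe(); print(o['ee_pos'],o['ee_rot'],o['joint_positions'],o['grip_width'])
p=o['ee_pos'];r=o['ee_rot']
step(p,r,[581.3,-47.7,170],[180,0,-.8])
```

```text
[568.045  -19.3552 310.3657] [-179.9835   -0.049    -0.9024] [ 17.7703   7.9703  -5.2702   0.     -76.7078  71.3273] 23.668552239691525
slide [0.0272 0.0563 0.2807] rot [-0.0001 -0.0003 -0.0006]
```

Request:
servo_tool(
  series=[
    {"slide": [0.027, 0.056, 0.28], "rot": [0, 0, 0], "hand": 0.455},
    {"slide": [0.027, 0.056, 0.28], "rot": [0, 0, 0], "hand": 0.455},
    {"slide": [0.027, 0.056, 0.28], "rot": [0, 0, 0], "hand": 0.455},
    {"slide": [0.027, 0.056, 0.28], "rot": [0, 0, 0], "hand": 0.455},
    {"slide": [0.027, 0.056, 0.28], "rot": [0, 0, 0], "hand": 0.455},
  ],
)

```text
time_s: 3.35
ee_pos: [580.9, -45.8, 170.6]
ee_rot: [179.9, 0.0, -0.9]
ft_force: [0.8, 0.4, 0.9]
grip_width: 23.7
grip_force: 0.0
```

Run:
```python
from h import *
o=observe(); print(o['ee_pos'],o['ee_rot'],o['grip_width'])
c=capture('wrist'); save(c,'w1.png'); print(c['eye'],c['orientation'])
for l,z in [('box_handle',45),('box_front',0),('tray_lip',14)]:
    for m in mark_of('wrist',l)[:2]: print(l,m['confidence'],np.array(m['at']),at_z(c,m['at'],z),at_d(c,m['at']))
```

```text
[580.88 -45.77 170.56] [179.94   0.04  -0.91] 23.694740196731395
[656.74 -46.6  328.73] [-16.56  -0.05 -90.85]
box_handle 0.75 [198.8 321.7] [579.45 -45.43  45.  ] [580.6  -45.45  49.2 ]
box_handle 0.64 [187.2 360.6] [589.59 -80.09  45.  ] [578.88 -85.43  -0.24]
box_front 0.84 [184.7 362.1] [581.54 -86.89   0.  ] [581.62 -86.85   0.31]
tray_lip 0.91 [232.  257.7] [536.77  20.79  14.  ] [536.87  20.73  14.28]
```

View pics/w1.png

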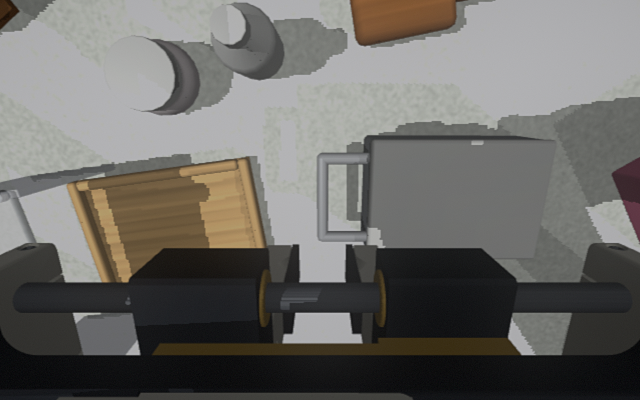

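Request:
servo_tool(
  series=[
    {"slide": [0, 0, 0.16], "rot": [0, 0, 0], "hand": 0.455},
    {"slide": [0, 0, 0.16], "rot": [0, 0, 0], "hand": 0.455},
    {"slide": [0, 0, 0.16], "rot": [0, 0, 0], "hand": 0.455},
  ],
)

```text
time_s: 3.85
ee_pos: [578.5, -45.3, 87.7]
ee_rot: [180.0, 0.3, -0.9]
ft_force: [-1.4, -0.3, 0.8]
grip_width: 23.6
grip_force: 0.0
```

Run:
```python
from h import *
o=observe(); print(o['ee_pos'],o['ee_rot'],o['grip_width'])
c=capture('wrist'); P=np.array(c['eye'])
K=c['mtx']; rr,kk=np.mgrid[0:400,0:640]
d=np.stack([(kk-K[0,2])/K[0,0],-(rr-K[1,2])/K[1,1],-np.ones(rr.shape)],-1)
P=c['eye']+(d*c['depth'][...,None])@rotm(c['orientation']).T
m=(P[...,2]>30)&(P[...,2]<54)&(P[...,1]>-62)&(P[...,1]<-30)&(P[...,0]>530)&(P[...,0]<640)&(c['depth']>0)
print(m.sum(),P[m].min(0),P[m].max(0))
for x in range(590,620,6):
    q=m&(abs(P[...,0]-x)<3); print(x,q.sum(),P[q][:,1].min() if q.any() else 0,P[q][:,1].max() if q.any() else 0)
for m in mark_of('wrist','box_handle')[:2]: print(m['confidence'],m['at'],at_z(c,m['at'],45))
o=observe(); print(o['ee_pos'])
```

```text
[578.48 -45.34  87.7 ] [179.97   0.27  -0.91] 23.591792763238523
2234 [542.52 -61.76  43.13] [620.77 -40.83  52.22]
590 141 -51.11588069532795 -41.46852969273204
596 147 -51.161762610291824 -41.620446422720576
602 148 -51.196683086533284 -41.7152096604447
608 152 -51.23489478351343 -41.85375914148392
614 302 -61.76328700805332 -41.95647726163547
[581.62 -45.16  91.69]
```

Request:
servo_tool(
  series=[
    {"slide": [0, 0.0024, 0.05], "rot": [0, 0, 0], "hand": 0.455},
    {"slide": [0, 0.0024, 0.1], "rot": [0, 0, 0], "hand": 0.455},
    {"slide": [0, 0.0024, 0.115], "rot": [0, 0, 0], "hand": 0.455},
    {"slide": [0, 0.0024, 0.115], "rot": [0, 0, 0], "hand": 0.455},
    {"slide": [0, 0.0024, 0.115], "rot": [0, 0, 0], "hand": 1},
    {"slide": [0, 0.0024, 0.115], "rot": [0, 0, 0], "hand": 1},
    {"slide": [0, 0.0024, 0.115], "rot": [0, 0, 0], "hand": 1},
    {"slide": [0, 0.0024, 0.115], "rot": [0, 0, 0], "hand": 1},
  ],
)

```text
time_s: 4.75
ee_pos: [581.7, -46.3, 34.0]
ee_rot: [-180.0, -0.1, -0.9]
ft_force: [-1.0, 1.7, 7.0]
grip_width: 8.9
grip_force: 30.0
```

Run:
```python
from h import *
o=observe(); print(o['ee_pos'],o['ee_rot'],o['grip_width'],o['grip_force'],o['ft_force'])
```

```text
[581.7  -46.34  34.  ] [-179.97   -0.15   -0.88] 8.892003862544415 30.00141441822052 [-1.    1.74  6.98]
```

```bash
cat >> h.py <<'E'
def pose(xt,yt,zb,hd,th,back=11):
    "tool pose: bar at tray-frame xt,yt, height zb, heading hd deg rel. to tray, lean th"
    M=R.from_euler('z',hd+6.6,degrees=True)*R.from_euler('x',th,degrees=True)*R.from_euler('x',180,degrees=True)
    p=wl([xt,yt,zb])+back*M.as_matrix()[:,2]
    return p,M.as_matrix()
E
python3 - <<'E'
from h import *
np.set_printoptions(precision=4,suppress=True)
o=observe(); p,r=o['ee_pos'],o['ee_rot']
x,y,_=tr(p); print(x,y)
for q in [(x,y,60,-7.4,4.5),(x,y,75,-7.4,9.2),(x+2,y+18,75,-2,9.2),(x+4,2,75,3.3,9.2)]:
    step(p,r,*pose(*q))
P=pose(x+4,2,75,3.3,9.2)
for xx,h in [(-130,2.5),(-100,1.5),(-70,1),(-38,.5)]:step(*P,*pose(xx,2,76,h,9.2))
E
```

```text
-158.30240478497416 -34.03536777328762
slide [ 0.0001 -0.0017 -0.0301] rot [ 0.0248 -0.0008 -0.0004]
slide [ 0.0001 -0.0035 -0.0603] rot [ 0.051  -0.0009 -0.0004]
slide [-0.0364 -0.0028 -0.0604] rot [ 0.051  -0.0033 -0.0303]
slide [-0.073  -0.002  -0.0605] rot [ 0.0509 -0.0056 -0.0597]
slide [ 0.0028 -0.0482  0.0058] rot [0.     0.0007 0.0044]
slide [ 0.0064 -0.1073  0.0154] rot [-0.      0.0016  0.0099]
slide [ 0.0098 -0.1665  0.0249] rot [0.     0.002  0.0126]
slide [ 0.0136 -0.2295  0.0352] rot [-0.      0.0025  0.0154]
```

Request:
servo_tool(
  series=[
    {"slide": [0, -0.0008, -0.015], "rot": [0.0124, 0, 0], "hand": 1},
    {"slide": [0, -0.0017, -0.03], "rot": [0.0248, 0, 0], "hand": 1},
    {"slide": [0, -0.0026, -0.045], "rot": [0.038, 0, 0], "hand": 1},
    {"slide": [0, -0.0035, -0.06], "rot": [0.051, 0, 0], "hand": 1},
    {"slide": [-0.018, -0.0033, -0.06], "rot": [0.051, -0.002, -0.015], "hand": 1},
    {"slide": [-0.0364, -0.0028, -0.0604], "rot": [0.051, -0.0033, -0.03], "hand": 1},
    {"slide": [-0.055, -0.0024, -0.0605], "rot": [0.051, -0.0045, -0.045], "hand": 1},
    {"slide": [-0.073, -0.002, -0.0605], "rot": [0.051, -0.0056, -0.06], "hand": 1},
  ],
)

```text
time_s: 5.55
ee_pos: [543.6, -45.5, 62.7]
ee_rot: [-170.8, 0.1, 10.0]
ft_force: [1.0, -1.7, -2.7]
grip_width: 8.5
grip_force: 30.0
```

```bash
cat > box.py <<'E'
from h import *
def boxpose(n='top',zmax=100):
    c=capture(n); K=c['mtx']; rr,kk=np.mgrid[0:400,0:640]
    d=np.stack([(kk-K[0,2])/K[0,0],-(rr-K[1,2])/K[1,1],-np.ones(rr.shape)],-1)
    P=c['eye']+(d*c['depth'][...,None])@rotm(c['orientation']).T
    T=np.stack([(P-TR)@UX,(P-TR)@UY,P[...,2]],-1)
    return c,T
E
python3 - <<'E'
from box import *
o=observe(); print(o['ee_pos'],o['ee_rot'],o['grip_width'],o['grip_force'],o['ft_force'],tr(o['ee_pos']))
c,T=boxpose('side'); save(c,'s1.png')
for l,z in [('box_handle',75),('box_front',24),('box_rear',0)]:
    for m in mark_of('side',l)[:1]: print(l,m['confidence'],np.array(m['at']),tr(at_z(c,m['at'],z)))
E
```

```text
[543.58 -45.51  62.71] [-170.79    0.15   10.02] 8.478979658637698 30.008575916290283 [ 0.98 -1.69 -2.67] [-153.1     3.75   62.71]
box_handle 0.95 [209.3 321.6] [-148.34    4.7    75.  ]
box_front 0.98 [227.  332.2] [-186.98   -1.96   24.  ]
box_rear 0.91 [259.  372.7] [-337.69  -14.1     0.  ]
```

View pics/s1.png

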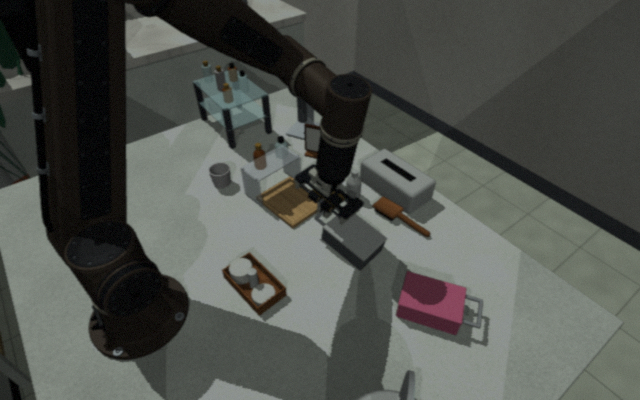

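Run:
```python
from h import *
np.set_printoptions(precision=4,suppress=True)
o=observe(); p,r=o['ee_pos'],rotm(o['ee_rot'])
for xx,h in [(-121,2.5),(-93,1.5),(-65,1),(-38,0)]:step(p,r,*pose(xx,5,76,h,9.2))
```

```text
slide [-0.     -0.0671  0.0061] rot [-0.0001  0.0015  0.0039]
slide [ 0.0032 -0.1223  0.0151] rot [-0.0001  0.0023  0.0094]
slide [ 0.0064 -0.1775  0.024 ] rot [-0.0001  0.0028  0.0122]
slide [ 0.0095 -0.2307  0.0327] rot [-0.0001  0.0037  0.0176]
```

Request:
servo_tool(
  series=[
    {"slide": [0, -0.034, 0.003], "rot": [0, 0, 0.002], "hand": 1},
    {"slide": [0, -0.067, 0.006], "rot": [0, 0.0015, 0.004], "hand": 1},
    {"slide": [0.0016, -0.095, 0.0105], "rot": [0, 0.002, 0.0065], "hand": 1},
    {"slide": [0.0032, -0.122, 0.015], "rot": [0, 0.0023, 0.0094], "hand": 1},
    {"slide": [0.005, -0.15, 0.0195], "rot": [0, 0.0025, 0.011], "hand": 1},
    {"slide": [0.0064, -0.178, 0.024], "rot": [0, 0.0028, 0.0122], "hand": 1},
    {"slide": [0.008, -0.204, 0.028], "rot": [0, 0.003, 0.015], "hand": 1},
    {"slide": [0.0095, -0.23, 0.0325], "rot": [0, 0.0037, 0.0176], "hand": 1},
  ],
)

```text
time_s: 6.55
ee_pos: [528.9, 70.4, 64.9]
ee_rot: [-170.8, 0.0, 6.6]
ft_force: [1.2, -2.5, -4.1]
grip_width: 9.1
grip_force: 30.0
```

Run:
```python
from box import *
o=observe(); print(o['ee_pos'],o['ee_rot'],o['grip_width'],o['grip_force'],o['ft_force'],tr(o['ee_pos']))
c,T=boxpose('side'); save(c,'s2.png')
for l,z in [('box_handle',75),('box_front',24),('box_rear',0),('tray_lip',14)]:
    for m in mark_of('side',l)[:1]: print(l,m['confidence'],np.array(m['at']),tr(at_z(c,m['at'],z)))
cv2.imwrite('pics/s2c.png',cv2.resize(c['frame'][110:290,200:460,::-1],None,fx=3,fy=3))
```

```text
[528.89  70.42  64.91] [-170.81    0.02    6.6 ] 9.149139767561628 30.004290640354156 [ 1.21 -2.53 -4.15] [-36.25   5.01  64.91]
box_handle 0.93 [191.6 293.7] [-34.39  13.38  75.  ]
box_front 0.94 [206.4 301.2] [-58.63   6.51  24.  ]
box_rear 0.76 [241.6 338.1] [-224.9    10.68    0.  ]
tray_lip 0.83 [215.4 309.6] [-98.22   7.61  14.  ]
```

View pics/s2c.png

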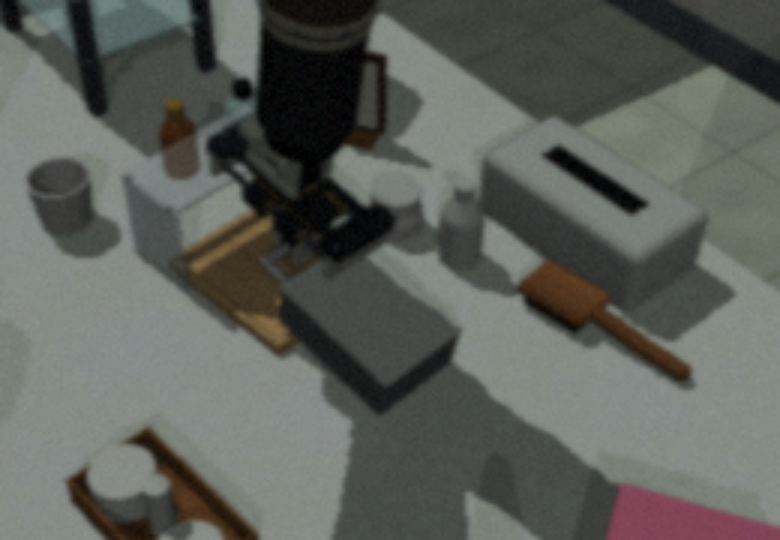

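Run:
```python
from h import *
np.set_printoptions(precision=4,suppress=True)
o=observe(); p,r=o['ee_pos'],rotm(o['ee_rot'])
step(p,r,*pose(-36,5,66,0,6.5))
P=pose(-36,5,66,0,6.5)
step(p,r,P[0]-P[1][:,2]*80,P[1])
```

```text
slide [-0.0007  0.0006  0.0206] rot [-0.0153 -0.0002  0.0005]
slide [-0.0006 -0.0071 -0.1392] rot [-0.0153 -0.0002  0.0005]
```

Request:
servo_tool(
  series=[
    {"slide": [0, 0, 0.01], "rot": [-0.0075, 0, 0], "hand": 1},
    {"slide": [0, 0.0006, 0.0206], "rot": [-0.0153, 0, 0], "hand": 1},
    {"slide": [0, 0.0006, 0.0206], "rot": [-0.0153, 0, 0], "hand": 1},
    {"slide": [0, 0.0006, 0.0206], "rot": [-0.0153, 0, 0], "hand": 0.455},
    {"slide": [0, 0.0006, 0.0206], "rot": [-0.0153, 0, 0], "hand": 0.455},
    {"slide": [0, 0.0006, 0.0206], "rot": [-0.0153, 0, 0], "hand": 0.455},
    {"slide": [0, 0.0006, 0.0206], "rot": [-0.0153, 0, 0], "hand": 0.455},
    {"slide": [0, 0.0006, 0.0206], "rot": [-0.0153, 0, 0], "hand": 0.455},
  ],
)

```text
time_s: 7.6
ee_pos: [528.8, 71.2, 55.1]
ee_rot: [-173.5, -0.0, 6.7]
ft_force: [0.3, 0.2, -0.2]
grip_width: 23.8
grip_force: 0.0
```

Request:
servo_tool(
  series=[
    {"slide": [0, -0.0015, -0.03], "rot": [0, 0, 0], "hand": 0.455},
    {"slide": [0, -0.0035, -0.08], "rot": [0, 0, 0], "hand": 0.455},
    {"slide": [0, -0.0077, -0.16], "rot": [0, 0, 0], "hand": 0.455},
    {"slide": [0, -0.0077, -0.2], "rot": [0, 0, 0], "hand": 0.455},
    {"slide": [0, -0.0077, -0.25], "rot": [0, 0, 0], "hand": 0.455},
  ],
)

```text
time_s: 8.1
ee_pos: [529.6, 61.1, 180.6]
ee_rot: [-173.5, -0.0, 6.7]
ft_force: [0.4, 0.8, -0.3]
grip_width: 23.8
grip_force: 0.0
```

Run:
```python
from h import *
np.set_printoptions(precision=4,suppress=True)
o=observe(); p,r=o['ee_pos'],rotm(o['ee_rot']); print(p,o['ee_rot'],tr(p),o['grip_width'],o['ft_force'])
P=wl([-260,5,200]); M=R.from_euler('ZX',[-83.4,180],degrees=True).as_matrix()
step(p,r,P,M)
```

```text
[529.5665  61.105  180.6457] [-173.5221   -0.0297    6.6875] [-45.5755   5.4077 180.6457] 23.80119021536453 [ 0.4317  0.8444 -0.295 ]
slide [ 0.0002  0.4217 -0.0868] rot [-0.0284  0.0282  0.4999]
```

Request:
servo_tool(
  series=[
    {"slide": [0, 0.4217, -0.0868], "rot": [-0.0284, 0.0282, 0.4999], "hand": -0.364},
    {"slide": [0, 0.4217, -0.0868], "rot": [-0.0284, 0.0282, 0.4999], "hand": -0.364},
    {"slide": [0, 0.4217, -0.0868], "rot": [-0.0284, 0.0282, 0.4999], "hand": -0.364},
    {"slide": [0, 0.4217, -0.0868], "rot": [-0.0284, 0.0282, 0.4999], "hand": -0.364},
    {"slide": [0, 0.4217, -0.0868], "rot": [-0.0284, 0.0282, 0.4999], "hand": -0.364},
    {"slide": [0, 0.4217, -0.0868], "rot": [-0.0284, 0.0282, 0.4999], "hand": -0.364},
    {"slide": [0, 0.4217, -0.0868], "rot": [-0.0284, 0.0282, 0.4999], "hand": -0.364},
    {"slide": [0, 0.4217, -0.0868], "rot": [-0.0284, 0.0282, 0.4999], "hand": -0.364},
  ],
)

```text
time_s: 8.9
ee_pos: [554.5, -152.2, 198.9]
ee_rot: [-178.6, 0.9, -62.3]
ft_force: [-0.2, -0.6, 1.2]
grip_width: 59.6
grip_force: 0.0
```

Run:
```python
from box import *
np.set_printoptions(precision=4,suppress=True)
o=observe(); p,r=o['ee_pos'],rotm(o['ee_rot']); print(p,o['ee_rot'],tr(p),o['grip_width'],o['joint_positions'])
P=wl([-260,5,200]); M=R.from_euler('ZX',[-83.4,180],degrees=True).as_matrix()
step(p,r,P,M)
for n in ['top','side']:
  c,T=boxpose(n); save(c,n+'3.png')
  for l,z in [('box_handle',65),('box_front',16),('box_rear',0),('tray_lip',14),('tray_floor',4)]:
    for m in mark_of(n,l)[:1]: print(l,m['confidence'],np.array(m['at']),tr(at_z(c,m['at'],z)))
```

```text
[ 554.5359 -152.2317  198.8932] [-178.629     0.9304  -62.3446] [-260.3683    5.1241  198.8932] 59.56993758249488 [  3.1412  12.1315 -14.1697  -1.5905 -62.8461  25.2185]
slide [-0.0006 -0.0005 -0.0022] rot [-0.0066  0.0065  0.1169]
box_handle 0.6 [174.6 515.4] [-632.3715  -36.5987   65.    ]
box_rear 0.62 [213.7 443. ] [-463.1518   28.977     0.    ]
box_handle 0.9 [316.2 477.3] [-646.1834  -20.6374   65.    ]
box_front 0.62 [209. 302.] [-62.7759   7.2007  16.    ]
box_rear 0.65 [239.  340.1] [-221.9683   -0.7731    0.    ]
tray_lip 0.84 [215.1 308.7] [-95.3511   8.7412  14.    ]
tray_floor 0.73 [202.6 289.5] [-4.1097  9.0923  4.    ]
```

View pics/top3.png

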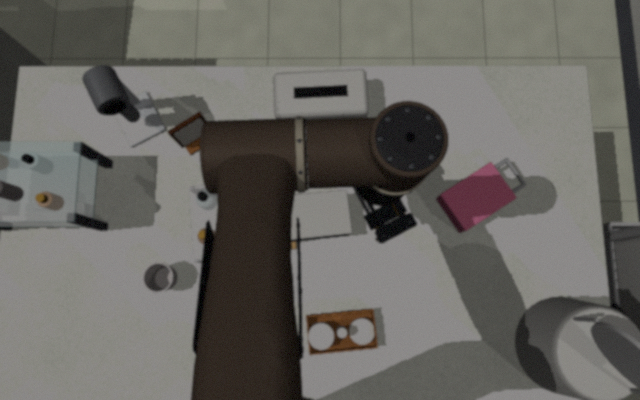

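Request:
servo_tool(
  series=[
    {"slide": [0, 0, 0], "rot": [-0.0066, 0.0065, 0.1169], "hand": -0.364},
    {"slide": [0, 0, 0], "rot": [-0.0066, 0.0065, 0.1169], "hand": -0.364},
    {"slide": [0, 0, 0], "rot": [-0.0066, 0.0065, 0.1169], "hand": -0.364},
    {"slide": [0, 0, 0], "rot": [-0.0066, 0.0065, 0.1169], "hand": -0.364},
  ],
)

```text
time_s: 9.9
ee_pos: [554.8, -151.6, 198.8]
ee_rot: [-180.0, 0.0, -83.0]
ft_force: [0.1, 0.4, 0.4]
grip_width: 59.4
grip_force: 0.0
```

Run:
```python
from box import *
o=observe(); p,r=o['ee_pos'],rotm(o['ee_rot']); print(p,o['ee_rot'],tr(p),o['grip_width'])
for n in ['side','wrist']:
  c,T=boxpose(n); save(c,n+'4.png'); X,Y,Z=T[...,0],T[...,1],T[...,2]; ok=c['depth']>0
  top=ok&(X>-240)&(X<-40)&(abs(Y)<90)&(Z>56)&(Z<82)
  print(n,'box top',top.sum())
  for x in range(-225,-60,20):
    q=top&(abs(X-x)<5)
    if q.sum()>5: print(x,q.sum(),np.percentile(Y[q],[1,99]),np.median(Z[q]))
  if top.any(): print('x',np.percentile(X[top],[.5,99.5]))
  f=c['frame'].astype(int); w=ok&(f[...,0]-f[...,2]>35)&(X>-100)&(X<100)&(abs(Y)<90)&(Z<22)
  if w.any(): print('wood',w.sum(),np.percentile(X[w],[1,99]),np.percentile(Y[w],[1,99]))
  for x in range(-90,40,15):
    q=w&(abs(X-x)<5)
    if q.sum()>5: print('wood',x,np.percentile(Y[q],[1,99]))
cv2.imwrite('pics/w4.png',c['frame'][:,:,::-1])
```

```text
[ 554.76 -151.61  198.83] [-180.      0.02  -83.  ] [-259.77    4.83  198.83] 59.42234158434126
side box top 1583
-225 95 [-44.05  57.34] 59.75120829628884
-205 104 [-44.49  57.81] 61.874245466034495
-185 96 [-43.06  57.83] 64.410230773568
-165 102 [-42.56  58.31] 66.53022634992362
-145 106 [-45.09  59.12] 68.37300501682984
-125 93 [-43.11  58.93] 70.3874680830163
-105 100 [-43.38  59.06] 72.57238442057718
-85 93 [-43.55  58.34] 74.53061548452342
-65 19 [-33.73  47.81] 64.30665791612807
x [-228.9   -40.96]
wood 333 [-89.46  87.9 ] [-67.45  74.12]
wood -90 [58.21 73.62]
wood -75 [52.47 75.  ]
wood -60 [45.58 73.46]
wood -45 [40.96 75.23]
wood -30 [21.33 74.61]
wrist box top 9058
-225 877 [-44.65  57.57] 60.184517401193034
-205 1057 [-44.33  58.19] 62.49879461131758
-185 1034 [-44.7   58.18] 64.62357121298254
-125 927 [-43.72  58.5 ] 71.08840253513802
-105 481 [-45.08  58.06] 72.89329399235675
x [-226.74 -105.06]
wood 324 [-89.01 -49.12] [-71.76  74.58]
wood -90 [-71.12  73.75]
wood -75 [-71.02  74.47]
wood -60 [-71.72  74.12]
wood -45 [-62.04 -58.49]
```

View pics/w4.png

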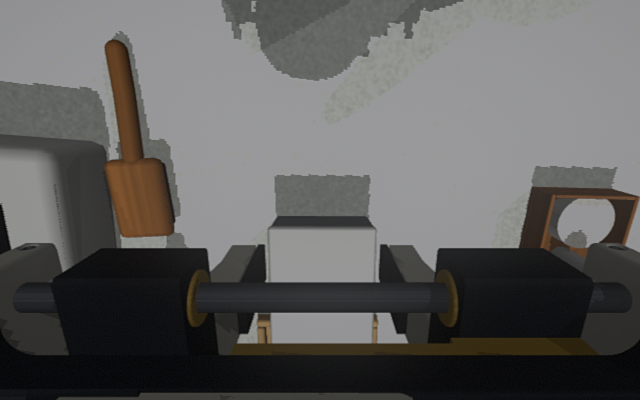

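Request:
servo_tool(
  series=[
    {"slide": [0, 0.004, 0.1], "rot": [0, 0, 0], "hand": -0.364},
    {"slide": [0, 0.004, 0.2], "rot": [0, 0, 0], "hand": -0.364},
    {"slide": [0, 0.004, 0.28], "rot": [0, 0, 0], "hand": -0.364},
    {"slide": [0, 0.004, 0.34], "rot": [0, 0, 0], "hand": -0.364},
    {"slide": [0, 0.004, 0.359], "rot": [0, 0, 0], "hand": -0.364},
    {"slide": [0, 0.004, 0.359], "rot": [0, 0, 0], "hand": -0.364},
    {"slide": [-0.02, 0.004, 0.359], "rot": [0, 0, 0], "hand": -0.364},
    {"slide": [-0.03, 0.004, 0.359], "rot": [0, 0, 0], "hand": -0.364},
  ],
)

```text
time_s: 10.8
ee_pos: [552.2, -136.3, 21.3]
ee_rot: [-179.8, 0.0, -83.0]
ft_force: [-0.1, -0.2, 0.2]
grip_width: 59.3
grip_force: 0.0
```

Run:
```python
from h import *
o=observe(); p=o['ee_pos']; print(p,o['ee_rot'],tr(p),o['grip_width'],o['ft_force'])
```

```text
[ 552.2  -136.25   21.25] [-179.81    0.01  -82.96] [-244.23    5.6    21.25] 59.326848780925 [-0.11 -0.16  0.17]
```

Request:
servo_tool(
  series=[
    {"slide": [-0.01, 0, 0.002], "rot": [0, 0, 0.002], "hand": -0.364},
    {"slide": [-0.02, 0, 0.003], "rot": [0, 0, 0.002], "hand": -0.364},
    {"slide": [-0.03, 0, 0.003], "rot": [0, 0, 0.002], "hand": -0.364},
    {"slide": [-0.04, 0, 0.003], "rot": [0, 0, 0.002], "hand": -0.364},
    {"slide": [-0.05, 0, 0.003], "rot": [0, 0, 0.002], "hand": -0.364},
    {"slide": [-0.06, 0, 0.003], "rot": [0, 0, 0.002], "hand": -0.364},
    {"slide": [-0.07, 0, 0.003], "rot": [0, 0, 0.002], "hand": -0.364},
    {"slide": [-0.08, 0, 0.003], "rot": [0, 0, 0.002], "hand": -0.364},
  ],
)

```text
time_s: 11.6
ee_pos: [547.2, -97.9, 19.5]
ee_rot: [-179.8, -0.1, -83.3]
ft_force: [0.5, -8.9, 4.7]
grip_width: 59.9
grip_force: 4.5
```

```bash
cat > chk.py <<'E'
from box import *
o=observe(); p=o['ee_pos']; print(p,o['ee_rot'],tr(p),o['ft_force'])
for n in ['side']:
  c,T=boxpose(n); X,Y,Z=T[...,0],T[...,1],T[...,2]; ok=c['depth']>0
  for x in range(-225,100,20):
    q=ok&(abs(X-x)<5)&(Y>-60)&(Y<75)&(Z>50)&(Z<90)
    if q.sum()>15: print(x,q.sum(),np.percentile(Y[q],[1,99]),np.median(Z[q]))
E
python3 chk.py
```

```text
[547.24 -97.88  19.53] [-179.84   -0.06  -83.31] [-205.54    6.12   19.53] [ 0.47 -8.94  4.65]
-125 75 [-33.76  57.25] 70.05987035900682
-105 100 [-40.85  59.11] 71.84615473394405
-85 99 [-44.26  58.94] 75.27047174189954
-65 97 [-44.55  58.22] 77.62834276879573
-45 20 [-40.21  57.57] 78.42104180685936
-25 21 [-34.77  47.26] 71.19718857934913
-5 55 [-30.94  43.29] 74.18357827303169
```

Pushing at about 9 N, with the box straight. I'll continue a bit slower through the tipping point.

Request:
servo_tool(
  series=[
    {"slide": [-0.008, 0, 0], "rot": [0, 0, 0], "hand": -0.364},
    {"slide": [-0.016, 0, 0], "rot": [0, 0, 0], "hand": -0.364},
    {"slide": [-0.024, 0, 0], "rot": [0, 0, 0], "hand": -0.364},
    {"slide": [-0.032, 0, 0], "rot": [0, 0, 0], "hand": -0.364},
    {"slide": [-0.038, 0, 0], "rot": [0, 0, 0], "hand": -0.364},
    {"slide": [-0.044, 0, 0], "rot": [0, 0, 0], "hand": -0.364},
    {"slide": [-0.05, 0, 0], "rot": [0, 0, 0], "hand": -0.364},
    {"slide": [-0.056, 0, 0], "rot": [0, 0, 0], "hand": -0.364},
  ],
)

```text
time_s: 12.45
ee_pos: [544.0, -70.7, 19.7]
ee_rot: [-179.9, -0.1, -83.3]
ft_force: [1.3, -13.9, 8.1]
grip_width: 59.9
grip_force: 7.3
```

```bash
python3 chk.py
```

```text
[544.   -70.74  19.71] [-179.86   -0.09  -83.3 ] [-178.2     6.22   19.71] [  1.26 -13.92   8.14]
-185 19 [-31.14  56.76] 63.58109661322044
-165 18 [-23.24   5.14] 56.3163006233973
-145 18 [-7.26  8.67] 64.0898983268205
-105 55 [-23.67  37.8 ] 72.424034893368
-85 86 [-35.84  59.  ] 75.47223444066833
-65 105 [-43.89  58.99] 79.78648361746878
-45 107 [-46.73  59.08] 83.68611769900235
-25 80 [-42.44  59.71] 86.74373099008
-5 17 [-35.06  46.49] 79.47934505641854
15 60 [-32.03  45.89] 84.36815426267128
```

Request:
servo_tool(
  series=[
    {"slide": [-0.001, 0, -0.004], "rot": [0, 0, 0], "hand": -0.364},
    {"slide": [-0.005, 0, -0.007], "rot": [0, 0, 0], "hand": -0.364},
    {"slide": [-0.01, 0, -0.009], "rot": [0, 0, 0], "hand": -0.364},
    {"slide": [-0.015, 0, -0.011], "rot": [0, 0, 0], "hand": -0.364},
    {"slide": [-0.02, 0, -0.013], "rot": [0, 0, 0], "hand": -0.364},
  ],
)

```text
time_s: 13.0
ee_pos: [542.9, -60.4, 26.4]
ee_rot: [-179.8, -0.1, -83.3]
ft_force: [0.0, -0.5, 0.3]
grip_width: 59.9
grip_force: 0.0
```

```bash
python3 chk.py
```

```text
[542.95 -60.43  26.36] [-179.82   -0.06  -83.32] [-167.84    6.08   26.36] [ 0.01 -0.52  0.32]
-85 66 [-32.86  57.04] 74.55146675787688
-65 94 [-44.08  59.18] 74.91885341922864
-45 92 [-44.99  58.57] 76.61702637939544
-25 91 [-42.81  59.08] 77.4908255341868
15 17 [-32.41  47.27] 69.16680091852481
35 45 [-31.75  45.29] 69.48228069304446
```

Request:
servo_tool(
  series=[
    {"slide": [0.002, 0, 0], "rot": [0, 0, 0], "hand": -0.364},
    {"slide": [0.002, 0, 0], "rot": [0, 0, 0], "hand": -0.364},
    {"slide": [0.002, 0, 0], "rot": [0, 0, 0], "hand": -0.364},
  ],
)

```text
time_s: 13.35
ee_pos: [541.7, -60.3, 24.3]
ee_rot: [-180.0, 0.0, -83.3]
ft_force: [0.4, -0.1, -0.1]
grip_width: 59.6
grip_force: 0.0
```

```bash
python3 chk.py
```

```text
[541.7  -60.31  24.32] [-180.      0.03  -83.34] [-167.58    7.31   24.32] [ 0.36 -0.11 -0.14]
-145 19 [-29.05  18.02] 78.00747641558576
-85 57 [-33.94  56.33] 74.88533046038208
-65 78 [-41.94  58.42] 72.0066816106816
-45 78 [-44.31  60.12] 69.19321922367664
-25 70 [-42.81  58.97] 67.05725898339676
-5 68 [-43.09  58.83] 64.67937155813206
```

Request:
servo_tool(
  series=[
    {"slide": [0, 0, 0.008], "rot": [0, 0, 0], "hand": -0.364},
    {"slide": [-0.01, 0, 0.011], "rot": [0, 0, 0], "hand": -0.364},
    {"slide": [-0.02, 0, 0.011], "rot": [0, 0, 0], "hand": -0.364},
    {"slide": [-0.03, 0, 0.011], "rot": [0, 0, 0], "hand": -0.364},
    {"slide": [-0.04, 0, 0.011], "rot": [0, 0, 0], "hand": -0.364},
    {"slide": [-0.05, 0, 0.011], "rot": [0, 0, 0], "hand": -0.364},
    {"slide": [-0.06, 0, 0.011], "rot": [0, 0, 0], "hand": -0.364},
    {"slide": [-0.07, 0, 0.011], "rot": [0, 0, 0], "hand": -0.364},
  ],
)

```text
time_s: 14.2
ee_pos: [537.6, -25.4, 19.0]
ee_rot: [-180.0, 0.0, -83.3]
ft_force: [0.2, -3.6, -1.4]
grip_width: 59.8
grip_force: 1.5
```

```bash
python3 chk.py
```

```text
[537.64 -25.37  18.98] [-179.99    0.02  -83.35] [-132.41    7.32   18.98] [ 0.19 -3.58 -1.38]
-145 34 [-40.75  57.69] 58.93227546293616
-65 20 [-17.29  35.1 ] 73.56145508443927
-45 60 [-29.68  57.99] 71.31195752371093
-25 81 [-41.89  58.11] 68.92768565177948
-5 73 [-44.4   58.98] 67.43979388382263
15 68 [-45.15  59.21] 64.88491595043507
```

Request:
servo_tool(
  series=[
    {"slide": [-0.01, 0, 0.001], "rot": [0, 0, 0], "hand": -0.364},
    {"slide": [-0.02, 0, 0.001], "rot": [0, 0, 0], "hand": -0.364},
    {"slide": [-0.03, 0, 0.001], "rot": [0, 0, 0], "hand": -0.364},
    {"slide": [-0.04, 0, 0.001], "rot": [0, 0, 0], "hand": -0.364},
    {"slide": [-0.048, 0, 0.001], "rot": [0, 0, 0], "hand": -0.364},
    {"slide": [-0.056, 0, 0.001], "rot": [0, 0, 0], "hand": -0.364},
    {"slide": [-0.062, 0, 0.001], "rot": [0, 0, 0], "hand": -0.364},
    {"slide": [-0.068, 0, 0.001], "rot": [0, 0, 0], "hand": -0.364},
  ],
)

```text
time_s: 15.05
ee_pos: [533.7, 8.2, 18.4]
ee_rot: [-180.0, 0.0, -83.4]
ft_force: [1.0, -3.2, -2.0]
grip_width: 59.8
grip_force: 1.6
```

```bash
python3 chk.py
```

```text
[533.73   8.21  18.43] [-179.99    0.02  -83.35] [-98.6    7.36  18.43] [ 1.04 -3.17 -2.03]
-105 24 [-36.77  58.36] 61.825876308194836
-85 23 [-28.72   6.18] 56.47267711685379
-25 26 [-17.09  36.97] 70.75784957859645
-5 68 [-36.66  59.29] 68.74018069682705
15 70 [-41.46  59.8 ] 66.79269834903698
35 77 [-42.44  59.33] 65.74536306268874
55 68 [-44.11  59.11] 63.525886121659425
```

Request:
servo_tool(
  series=[
    {"slide": [-0.005, 0, 0], "rot": [0, 0, 0], "hand": -0.364},
    {"slide": [-0.009, 0, 0], "rot": [0, 0, 0], "hand": -0.364},
    {"slide": [-0.013, 0, 0], "rot": [0, 0, 0], "hand": -0.364},
    {"slide": [-0.017, 0, 0], "rot": [0, 0, 0], "hand": -0.364},
    {"slide": [-0.02, 0, 0], "rot": [0, 0, 0], "hand": -0.364},
    {"slide": [-0.023, 0, 0], "rot": [0, 0, 0], "hand": -0.364},
    {"slide": [-0.026, 0, 0], "rot": [0, 0, 0], "hand": -0.364},
    {"slide": [-0.029, 0, 0], "rot": [0, 0, 0], "hand": -0.364},
  ],
)

```text
time_s: 15.9
ee_pos: [532.2, 22.4, 18.5]
ee_rot: [-180.0, 0.0, -83.4]
ft_force: [-0.2, -3.8, -1.5]
grip_width: 59.5
grip_force: 2.1
```

```bash
python3 chk.py
```

```text
[532.17  22.42  18.53] [-179.98    0.02  -83.35] [-84.3    7.26  18.53] [-0.17 -3.8  -1.49]
-5 22 [-19.92  35.5 ] 63.80633319059592
15 68 [-37.84  58.63] 63.57698980998998
35 74 [-45.23  59.21] 64.01202399395538
55 69 [-46.62  58.78] 63.69443966625681
75 35 [-45.91  57.54] 62.52967598117834
```

Request:
servo_tool(
  series=[
    {"slide": [-0.002, 0, 0], "rot": [0, 0, 0], "hand": -0.364},
    {"slide": [-0.004, 0, 0], "rot": [0, 0, 0], "hand": -0.364},
    {"slide": [-0.005, 0, 0], "rot": [0, 0, 0], "hand": -0.364},
    {"slide": [-0.006, 0, 0], "rot": [0, 0, 0], "hand": -0.364},
  ],
)

```text
time_s: 16.35
ee_pos: [531.8, 25.3, 18.5]
ee_rot: [-180.0, 0.0, -83.3]
ft_force: [1.5, -3.8, -0.1]
grip_width: 59.5
grip_force: 2.3
```

```bash
python3 chk.py
python3 - <<'E'
from h import *
c=capture('wrist'); save(c,'w5.png')
E
```

```text
[531.84  25.35  18.52] [-179.98    0.02  -83.35] [-81.36   7.26  18.52] [ 1.48 -3.84 -0.05]
15 59 [-35.29  59.26] 63.97136554301176
35 75 [-42.71  59.34] 63.89027846638237
55 67 [-42.65  58.39] 63.543034674959245
75 57 [-44.63  58.76] 63.79633783797169
```

View pics/w5.png

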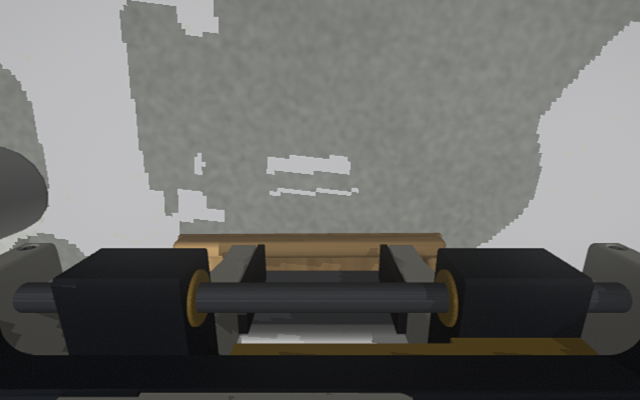

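Request:
servo_tool(
  series=[
    {"slide": [-0.001, 0, 0], "rot": [0, 0, 0], "hand": -0.364},
    {"slide": [-0.002, 0, 0], "rot": [0, 0, 0], "hand": -0.364},
    {"slide": [-0.003, 0, 0], "rot": [0, 0, 0], "hand": -0.364},
    {"slide": [-0.003, 0, 0], "rot": [0, 0, 0], "hand": -0.364},
  ],
)

```text
time_s: 16.85
ee_pos: [531.6, 26.9, 18.5]
ee_rot: [-180.0, 0.0, -83.3]
ft_force: [0.5, -4.4, 1.5]
grip_width: 60.0
grip_force: 2.2
```

Request:
servo_tool(
  series=[
    {"slide": [-0.001, 0, 0], "rot": [0, 0, 0], "hand": -0.364},
    {"slide": [-0.002, 0, 0], "rot": [0, 0, 0], "hand": -0.364},
    {"slide": [-0.003, 0, 0], "rot": [0, 0, 0], "hand": -0.364},
    {"slide": [-0.003, 0, 0], "rot": [0, 0, 0], "hand": -0.364},
  ],
)

```text
time_s: 17.25
ee_pos: [531.6, 27.4, 18.5]
ee_rot: [-180.0, -0.0, -83.3]
ft_force: [3.3, -11.5, 0.1]
grip_width: 59.9
grip_force: 5.8
```

The force jumped to 11.5 N with the motion stalled, so the box is snug against the far rim. Backing off and up.

Request:
servo_tool(
  series=[
    {"slide": [0.01, 0, 0], "rot": [0, 0, 0], "hand": -0.364},
    {"slide": [0.05, 0, 0], "rot": [0, 0, 0], "hand": -0.364},
    {"slide": [0.1, 0, 0], "rot": [0, 0, 0], "hand": -0.364},
    {"slide": [0.16, 0, -0.1], "rot": [0, 0, 0], "hand": -0.364},
    {"slide": [0.2, 0, -0.2], "rot": [0, 0, 0], "hand": -0.364},
    {"slide": [0.2, 0, -0.3], "rot": [0, 0, 0], "hand": -0.364},
    {"slide": [0.2, 0, -0.36], "rot": [0, 0, 0], "hand": -0.364},
    {"slide": [0.2, 0, -0.36], "rot": [0, 0, 0], "hand": -0.364},
  ],
)

```text
time_s: 18.05
ee_pos: [546.7, -70.8, 205.2]
ee_rot: [-179.3, 0.0, -83.3]
ft_force: [0.7, 1.1, 0.2]
grip_width: 59.6
grip_force: 0.0
```

```bash
python3 chk.py
python3 - <<'E'
from box import *
c,T=boxpose('wrist'); save(c,'w6.png'); X,Y,Z=T[...,0],T[...,1],T[...,2]; ok=c['depth']>0
for lo,hi,n in [(57,70,'lid'),(8,18,'rim'),(2,7,'floor')]:
    q=ok&(abs(X)<110)&(abs(Y)<90)&(Z>lo)&(Z<hi)
    if q.any(): print(n,q.sum(),np.percentile(X[q],[.5,99.5]),np.percentile(Y[q],[.5,99.5]),np.percentile(Z[q],[5,50,95]))
c,T=boxpose('side'); cv2.imwrite('pics/s6.png',cv2.resize(c['frame'][110:260,200:400,::-1],None,fx=3.6,fy=3.6))
E
```

```text
[546.71 -70.77 205.22] [-179.31    0.03  -83.32] [-178.55    3.53  205.22] [0.71 1.09 0.25]
-65 136 [-43.48  57.68] 61.987772772768494
-45 79 [-44.03  59.43] 63.66138725008091
-25 81 [-45.7   58.53] 63.4560838092973
-5 77 [-44.46  59.27] 63.76300194493069
15 74 [-42.27  59.17] 63.515587335981365
35 76 [-46.81  58.88] 63.7731359156416
55 73 [-44.83  58.47] 63.57875668215854
75 60 [-44.64  58.76] 63.23776044383783
lid 3061 [-51.43 -12.96] [-44.99  59.04] [63.54 64.62 65.66]
rim 1916 [-90.16  27.95] [-70.94  76.6 ] [ 9.09 13.59 15.73]
floor 1390 [-98.27  34.01] [-61.83  68.81] [2.87 4.17 5.94]
```

View pics/s6.png

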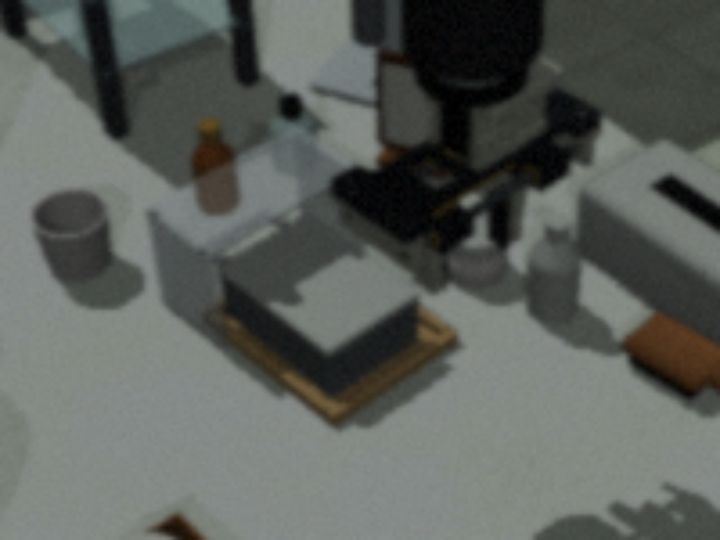

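The picture shows the box lying flat inside the rims. The lid height is 63–64 mm all along and y is about +4 mm. The bottles and neighbours are still standing.

```bash
python3 -c "
from cell import *
print(close_job())"
```

```text
the job is handed in; nothing more can be done
None
```

The storage box is in the tray, flat on its floor and snug against the far rim under the bridge shelf. The bottles and other things around it are still standing, the arm is clear, and I handed the job in at about 18 s; no verdict was returned.

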